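Sweep the wheel nuts into the drawer and shut it

ROBOT

A 6-joint arm with a two-finger parallel gripper is mounted at the origin on the work surface. World frame = base frame: x ahead of the robot, y to its left, z up, the work surface at z = 0. Lengths are in mm, angles in rad, forces in N, time in s.
With the tool pointing down it reaches from about 350 to 775 mm from the base axis. Payload 7.3 kg.
Tool frame: the origin (TCP) lies at the very end of the fingers, on their centre line; the grasp point (between the pads) lies 19 mm behind it; z points along the fingers, y is the line along which they close (so a half turn about z gives the same grasp; the last joint's range is limited). The gripper opens to 92 mm and grips with 3 to 60 N. Pads are 19 mm wide; open, the fingers measure 130 mm over their backs; the gripper's body (75 mm by 190 mm) begins 47 mm behind the grasp point.
Start: joints at [-1.347, 0.342, 1.524, -0, 1.275, -0.146], TCP at [189.773, -489.521, 226.741] pointing down, gripper open.
Joint ranges: [-2.53, 2.53], [-0.77, 2.02], [0.04, 2.7], [-1, 4.14], [0.28, 2.66], [-3.11, 3.11]. Speed limits (rad/s): [2.57, 2.57, 3.14, 3.14, 3.14, 3.14].

INTERFACE

Orientations are given as [roll, pitch, yaw] about the fixed x, y, z axes, in that order (R = Rz(yaw) Ry(pitch) Rx(roll)).
In Python, from plant import * gives the robot as it stands.
- The arm moves only by the tool arm_command, never from a script. Its arguments are lists of equal length, an entry for each row: "gripper": the finger opening in mm, from 0 to 91.8; "dp": the shift along the tool's x, y, z in units of 25 mm (1.0 is 25 mm), a list of three; "twist": the turn about the tool's z in units of 5 degrees (1.0 is 5 degrees). A call has exactly 5 rows; each row shifts and turns the commanded pose from where the row before left it, along the tool's axes as they then stand; what a row does not reach is not made up. A row lasts 1/8 s, in which the tool goes at most 62.5 mm and 10.7 degrees, less where a joint would pass 70% of its speed; a pose out of reach is approached as far as the arm can. A call is refused whole if a number of a shift passes 1 or a number of a turn 1, either way. A call with a gripper value outside its range is refused whole. The fingers move at their own pace and stop on an object; the grip force is fixed at half the most. Time passes only in rows, so rows that do not move let the fingers close, or fill a call up. It gives the time, the measured TCP pose, the force, the opening and the grip force at its end, in the units of the state.
- get_obs(): the state, without advancing time (a new reading comes with each control period).
- capture(name): name is "side" or "top"; returns the picture (420x560x3 uint8, red, green, blue); there is no depth.
- get_calibration(name): a dict with "mtx" (3x3 intrinsics, pixels), "dist_coeffs" ([k1, k2, p1, p2, k3] as OpenCV has them; the pictures are not rectified), "position" and "attitude" of the camera in the world. Camera axes: x right, y down, z forward; pixel columns grow to the right and rows downward; lengths in mm; the calibration is good to about 2 mm. A picture is of the moment at which its call begins. get_calibration takes no time and is no camera call.
- close_job(): hands the job in; it is judged then, once.
The state is a dict: "time": time; "joint_positions": joint angles; "dq": joint speeds; "tau": joint torques, N m; "tool_pos": TCP position; "tcp_rot": TCP orientation; "contact_force": force on the tool from outside, world axes, zero at the start; "moment": the same for the moment, N m; "grip_width": finger opening in mm; "finger_force": force on a finger pad.
Only numpy, scipy, OpenCV 4.12 (cv2) and the standard library are available. Lean on these libraries where they do the work, as an engineer would, in place of code of your own. Each camera call takes 0.05 s, during which the arm holds its last target. There are 200 camera calls.

TASK

Using your closed fingers as a brush, sweep the four wheel nuts across the top of the tool chest and over its open front edge, so that they drop into the open upper drawer, then push that drawer fully shut. Do not pick any nut up, and leave the socket and the grease tin standing where they are on top.

Things in the scene. Friction and masses are not known exactly. Their poses are not given: they have to be found in the camera images.
- chest: Low grey steel tool chest standing on the bench; it does not move. 280 mm deep, 340 mm wide, its flat top, covered by a black rubber mat, 120 mm above the bench. Origin: middle of the underside, at bench height. Its own x points from the drawer side to the back, so the drawers face its -x; y runs along its width, z up. The front edge of the top is straight, at x = -140 mm, and has no rim; the other three sides have a rim 6 mm thick that stands 10 mm above the mat.
- upper_drawer (a joint): How far the chest's upper drawer is open, in m: 0 is fully shut, it starts 0.12 to 0.16 open, 0.20 is the stop. It slides along the chest's x, opening towards -x, right under the front edge of the top. It takes about 3 N to slide and stays where it is left.
- drawer_floor (a point): Middle of the upper drawer's inner floor (moves with the drawer), axes as the chest's. The floor lies 64 mm above the bench, 56 mm below the mat. Inside the drawer is 260 mm long (x) and 300 mm wide (y); its front inner face is 132 mm from this point towards -x. The side walls are 34 mm high.
- drawer_pull (a point): Middle of the outermost face of the upper drawer's pull, an aluminium strip 328 mm long (y), 12 mm high and 14 mm proud of the front panel along its top, 104 mm above the bench (moves with the drawer). Pushing on it towards +x of the chest shuts the drawer. With the drawer shut this face is 165 mm from the chest's middle, 25 mm out from the front edge of the top; it is always that far out plus the opening of the drawer. The shut lower drawer below carries the same pull.
- socket: Dark deep socket standing on the mat, 28 mm in diameter, 36 mm high, 110 g. Origin: centre of its underside. Not to be disturbed.
- tin: Round grease tin standing on the mat, 52 mm in diameter, 34 mm high, 120 g. Origin: centre of its underside. Not to be disturbed.
- nut1_center (a point): A steel wheel nut lying loose on the mat with its collar down: round collar 32 mm in diameter and 6 mm thick, 21 mm hexagon above it, 24 mm high in all, 65 g. This point is its centre, 12 mm above its underside. All four are alike.
- nut2_center (a point): A steel wheel nut lying loose on the mat with its collar down: round collar 32 mm in diameter and 6 mm thick, 21 mm hexagon above it, 24 mm high in all, 65 g. This point is its centre, 12 mm above its underside. All four are alike.
- nut3_center (a point): A steel wheel nut lying loose on the mat with its collar down: round collar 32 mm in diameter and 6 mm thick, 21 mm hexagon above it, 24 mm high in all, 65 g. This point is its centre, 12 mm above its underside. All four are alike.
- nut4_center (a point): A steel wheel nut lying loose on the mat with its collar down: round collar 32 mm in diameter and 6 mm thick, 21 mm hexagon above it, 24 mm high in all, 65 g. This point is its centre, 12 mm above its underside. All four are alike.
Not all that is in view belongs to the job. Leave any red, turquoise or yellow look-alike of the part that bears nut4_center alone.

How it is judged:
By the outcome, as a careful person would: the job done as asked, in the order asked, and still so for the second after the job is handed in, with the robot touching nothing.
It also fails if it takes over 67 s, if anything falls off the work surface, if the arm or the gripper's body presses on something with over 40 N, if the wrist force passes 120 N, or if a joint passes its speed limit or range.

## Working session

There is one attempt and no reset: what is moved stays moved. The work goes in short steps, Python scripts to look and compute and a tool call to move; the robot and the scene stay as the last step left them, time stands still between calls to the robot, and variables do not carry over. Pictures are saved under pics/ and viewed, at most 10 in all, crops included, and the job is handed in when it is done.

Besides the shell and the picture viewer there is one more tool, called after ">>>" as name(argument=value, ...) on one line, values as JSON. arm_command: Moves the arm, as the interface text tells. Its arguments: {"type":"object","properties":{"gripper":{"type":"array"},"dp":{"type":"array"},"twist":{"type":"array"}},"required":["gripper","dp","twist"]}

```bash
ls; mkdir -p pics
python3 - <<'E'
from plant import *
import cv2
for n in("top","side"):
    cv2.imwrite(f"pics/{n}0.png",cv2.resize(capture(n)[:,:,::-1],(800,600),interpolation=cv2.INTER_CUBIC))
    print(get_calibration(n))
print(get_obs())
E
```

```text
pics
{'mtx': array([[380.19545658,   0.        , 279.37147834],
       [  0.        , 380.19545658, 210.28285349],
       [  0.        ,   0.        ,   1.        ]]), 'dist_coeffs': array([-0.0460678,  0.       ,  0.       ,  0.       ,  0.       ]), 'position': array([473.08347878, 101.54263325, 757.2812229 ]), 'attitude': array([-3.05056871,  0.02804833, -1.57777222])}
{'mtx': array([[541.3879847 ,   0.        , 280.83207906],
       [  0.        , 541.3879847 , 207.25708845],
       [  0.        ,   0.        ,   1.        ]]), 'dist_coeffs': array([-0.08395401,  0.        ,  0.        ,  0.        ,  0.        ]), 'position': array([208.46497973, 761.42037172, 493.52233857]), 'attitude': array([-2.05398463,  0.00774461, -2.67817887])}
{'time': 0.1, 'joint_positions': array([-1.34703095e+00,  3.42654748e-01,  1.52491357e+00,  9.81382880e-06,
        1.27541696e+00, -1.45961322e-01]), 'dq': array([-1.22222184e-03, -1.87783531e-03, -1.15992567e-03, -4.43634015e-06,
        6.67429116e-04,  5.40157587e-04]), 'tau': array([ 2.83980822e-03, -4.32004237e+01, -2.44692582e+01,  7.18077784e-02,
        5.26098534e-02, -6.35492120e-05]), 'tool_pos': array([ 189.67503933, -489.14787958,  226.11634917]), 'tcp_rot': array([-3.14021620e+00, -2.11833204e-04,  3.69723689e-01]), 'contact_force': array([ 0.09442116,  0.21743455, -1.00076752]), 'moment': array([-0.06208453, -0.10893577,  0.02153775]), 'finger_force': 0.0, 'grip_width': 91.89196737663809}
```

View pics/top0.png

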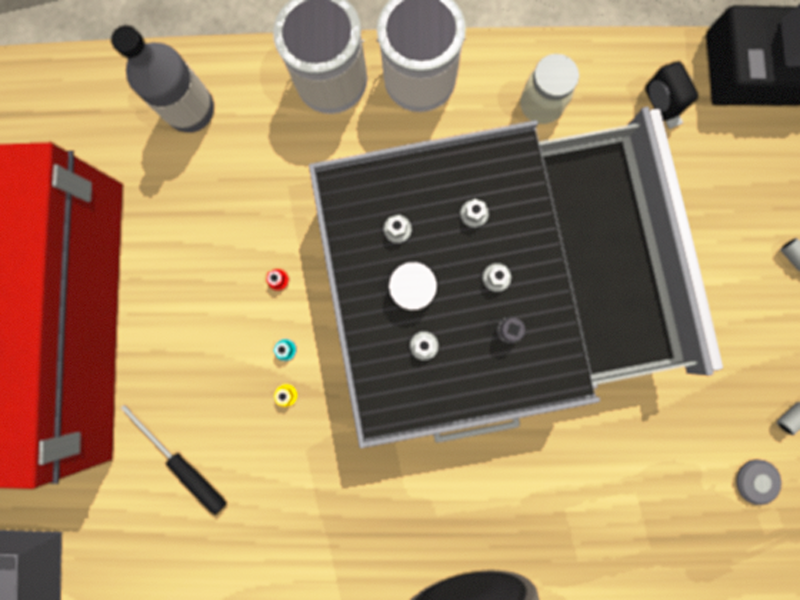

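View pics/side0.png

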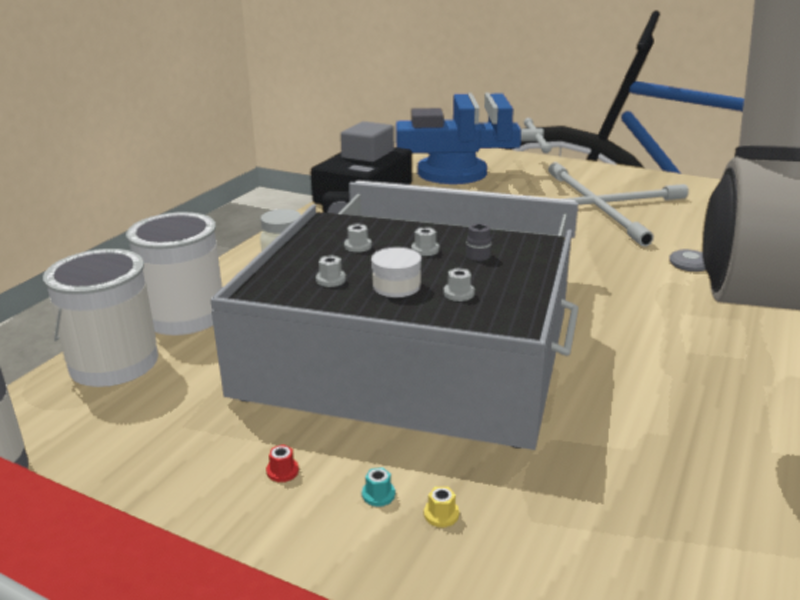

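The top picture shows the chest with its drawer open to the right, towards world -y. Pixels at 800x600:
- **Nuts:** four steel nuts at (398,228), (475,211), (498,277) and (424,346).
- **Keep standing:** the white tin at (412,286) and the dark socket at (512,330).
- **Look-alikes:** red, turquoise and yellow at (277,279), (285,350) and (286,396), on the bench. They are coloured and not on the mat, so I leave them alone.

```bash
cat > h.py <<'E'
from plant import *
import numpy as np, cv2
from scipy.spatial.transform import Rotation as Ro
def ray(n,px,z):
    c=get_calibration(n); u=np.array(px,float).reshape(-1,1,2)*0.7
    p=cv2.undistortPoints(u,c["mtx"],c["dist_coeffs"])[:,0]
    d=np.c_[p,np.ones(len(p))]@Ro.from_euler("xyz",c["attitude"]).as_matrix().T
    o=c["position"]; return o+d*((np.array(z)-o[2])/d[:,2])[:,None]
def save(n,f,crop=None,s=None):
    im=capture(n)[:,:,::-1]
    if crop: im=im[crop[1]:crop[3],crop[0]:crop[2]]
    cv2.imwrite(f,cv2.resize(im,s or (800,600),interpolation=cv2.INTER_CUBIC))
E
python3 - <<'E'
from h import *
# rim corners z130: back-left(image up), back-down, front-up, front-down
C=ray("top",[(312,167),(362,445),(536,125),(598,400)],[130]*4)[:,:2]
print(C.round(1)); 
d=lambda i,j:np.linalg.norm(C[i]-C[j])
print("depth",d(0,2),d(1,3),"width",d(0,1),d(2,3))
L=np.array([(140,-170),(140,170),(-140,-170),(-140,170)],float)
best=None
for s in(1,-1):
    A=L*[1,s]; a=A; b=C-C.mean(0)
    U,S,V=np.linalg.svd(a.T@b); R=(U@V).T
    print(s,np.linalg.det(R))
    if np.linalg.det(R)>0: break
t=C.mean(0); yaw=np.arctan2(R[1,0],R[0,0]); print("chest",t,yaw,"res",(C-t-A@R.T).round(1).tolist())
P=ray("top",[(397,226),(475,209),(498,275),(424,344),(412,286),(512,328)],[144]*4+[154,156])[:,:2]
Q=ray("side",[(330,262),(358,229),(426,232),(460,272),(397,258),(480,229)],[144]*4+[154,156])[:,:2]
print("world top",P.round(1).tolist()); print("side",Q.round(1).tolist())
print("chestframe",((P-t)@R).round(1).tolist(),((Q-t)@R).round(1).tolist())
W=ray("top",[(652,112),(716,370)],[110]*2)[:,:2]; print("pull",((W-t)@R).round(1).tolist())
save("top","pics/c1.png",(210,120,430,285))
np.savez("f.npz",t=t,R=R)
E
```

```text
[[ 691.9  221.9]
 [ 365.6  162.2]
 [ 739.6  -46.6]
 [ 414.5 -107. ]]
depth 272.7209997686472 273.5226415178099 width 331.727117021723 330.71010196594233
1 1.0
chest [552.88046946  57.64495987] 1.7514202470644182 res [[-3.1, -4.0], [5.1, -2.7], [-5.6, 3.0], [3.7, 3.7]]
world top [[615.1, 120.2], [633.9, 30.3], [557.1, 5.9], [479.7, 90.7], [544.3, 103.5], [496.4, -6.3]]
side [[611.9, 129.7], [629.5, 37.7], [554.1, 11.7], [477.9, 92.4], [542.2, 109.1], [491.1, 3.3]]
chestframe [[50.3, -72.5], [-41.4, -74.8], [-51.7, 5.2], [45.6, 66.1], [46.7, 0.2], [-52.8, 67.1]] [[60.3, -71.0], [-33.4, -71.8], [-45.4, 7.1], [47.7, 67.6], [52.6, 1.2], [-42.3, 70.6]]
pull [[-287.5, -162.0], [-288.8, 161.4]]
```

View pics/c1.png

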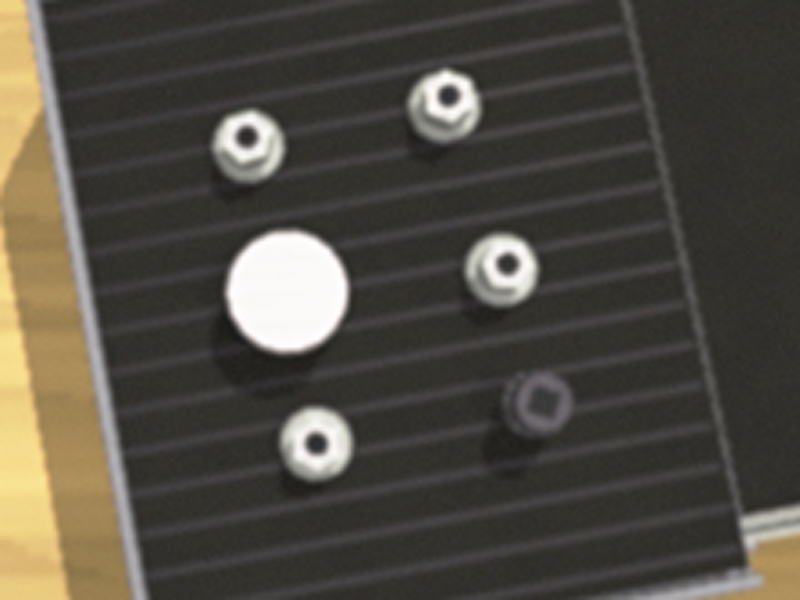

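The crop shows all four steel nuts clearly, plus the tin and the dark socket. My corner fit comes out about 2.5% short of the given sizes, so I'll refine it with a joint two-camera fit from closer crops.

Run:
```python
from h import *
save("top","pics/c2.png",(210,75,510,300))
save("side","pics/c3.png",(140,120,420,330))
```

```text
(no output)
```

View pics/c2.png

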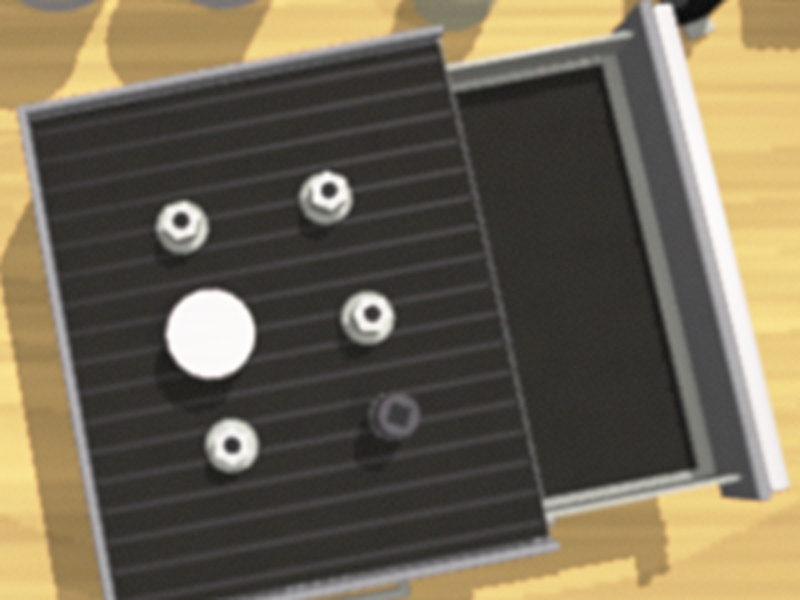

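View pics/c3.png

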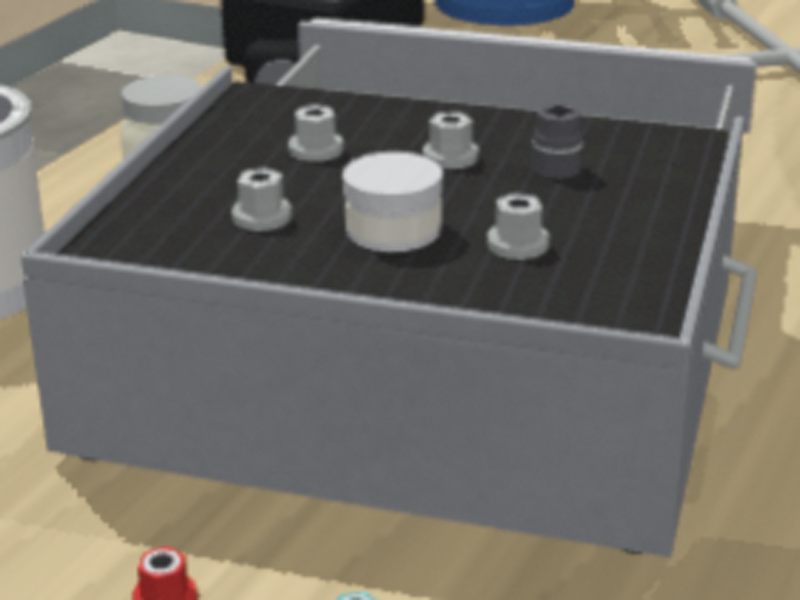

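The top crop shows chest corners at (20,107), (441,28) and (557,545), and the front edge running from (442,42) to (549,540). The side crop shows rim corners at (27,258), (693,343), (741,122) and (228,70). Both views show all the nuts, the tin and the socket.

```bash
cat > fit.py <<'E'
from h import *
from scipy.optimize import least_squares
K={n:get_calibration(n) for n in("top","side")}
top=lambda a:np.array(a,float)/2.667+[210,75]; side=lambda a:np.array(a,float)/2.857+[140,120]
ct=[(140,-170,130),(-140,-170,130),(-140,170,130),(-140,-164,120),(-140,164,120)]
pt=top([(20,107),(441,28),(557,545),(442,42),(549,540)])
cs=[(140,-170,130),(140,170,130),(-140,170,130),(-140,-170,130)]
ps=side([(27,258),(693,343),(741,122),(228,70)])
ot=top([(181,220),(329,189),(372,313),(232,444),(212,334),(398,412)])
os_=side([(260,176),(316,112),(451,119),(519,203),(393,173),(559,112)])
oz=[144]*4+[154,156]
pp=top([(672,8),(788,487)])
def proj(n,X,e):
    c=K[n]; R=Ro.from_euler("xyz",c["attitude"]).as_matrix()@Ro.from_rotvec(e[3:]).as_matrix()
    rv=cv2.Rodrigues(R.T)[0]; p=c["position"]+e[:3]
    return cv2.projectPoints(np.array(X,float).reshape(-1,3),rv,-R.T@p,c["mtx"],c["dist_coeffs"])[0][:,0]
def f(v,full=False):
    x,y,a,o=v[:4]; R=np.array([[np.cos(a),-np.sin(a)],[np.sin(a),np.cos(a)]])
    w=lambda L:np.c_[np.array(L,float)[:,:2]@R.T+[x,y],np.array(L,float)[:,2]]
    O=np.c_[v[4:16].reshape(6,2),oz]; et,es=v[16:22],v[22:28]
    ow=w(np.c_[O])
    r=[proj("top",w(ct),et)-pt,proj("side",w(cs),es)-ps,proj("top",ow,et)-ot,proj("side",ow,es)-os_,
       proj("top",w([(-165-o,-164,110),(-165-o,164,110)]),et)-pp]
    if full:return r,ow,R
    s=np.array([1.5]*3+[.005]*3)
    return np.r_[np.concatenate(r).ravel()/0.6,et/s,es/s]
v0=np.r_[553,57,1.751,130,50,-72,-41,-75,-51,5,45,66,46,0,-52,67,np.zeros(12)]
s=least_squares(f,v0,loss="soft_l1"); v=s.x; r,ow,R=f(v,True)
print("chest",v[:4].round(3)); print("local",v[4:16].reshape(6,2).round(1).tolist()); print("world",ow[:,:2].round(1).tolist())
print("cam",v[16:].round(4)); [print(q.round(1).tolist()) for q in r]
np.savez("f.npz",t=v[:2],R=R)
E
python3 fit.py
```

```text
chest [555.146  51.462   1.753 137.609]
local [[50.0, -74.0], [-44.5, -75.1], [-54.7, 5.8], [45.2, 68.3], [45.3, 0.5], [-55.4, 69.0]]
world [[618.9, 114.0], [637.0, 21.3], [559.4, -3.4], [479.8, 83.6], [546.5, 95.9], [497.3, -15.5]]
cam [ 1.7750e-01 -2.7780e-01  5.9408e+00  9.0000e-04  1.0000e-02 -3.0000e-03
 -1.7750e-01  2.7780e-01  3.9090e-01  6.5000e-03  2.1000e-03  2.1000e-03]
[[-1.0, 0.1], [0.3, -0.0], [0.1, 1.7], [-0.7, 0.3], [0.2, -0.6]]
[[-0.4, -1.4], [-0.3, -0.1], [1.1, -1.7], [-0.1, -1.0]]
[[0.1, -0.3], [0.3, 0.2], [0.1, -0.1], [0.1, -0.3], [-0.3, -0.5], [0.1, 0.3]]
[[0.2, 0.8], [-0.3, 0.7], [0.0, 0.7], [0.2, 0.3], [0.6, -0.1], [-0.3, 0.0]]
[[-0.2, -0.5], [0.2, 0.5]]
```

>>> arm_command(gripper=[0,0,0,0,0], dp=[[0,0,0],[0,0,0],[0,0,0],[0,0,0],[0,0,0]], twist=[-1,-1,-1,-1,-1])

```text
time: 0.88
tool_pos: [189.8, -489.5, 226.6]
tcp_rot: [-3.141, -0.0, 0.809]
contact_force: [0.3, -0.2, 0.0]
grip_width: 46.5
finger_force: 0.0
```

>>> arm_command(gripper=[0,0,0,0,0], dp=[[0,0,0],[0,0,0],[0,0,0],[0,0,0],[0,0,0]], twist=[-1,-1,-1,-1,-1])

```text
time: 1.5
tool_pos: [189.8, -489.4, 226.6]
tcp_rot: [-3.141, -0.0, 1.245]
contact_force: [-0.3, 0.4, -0.5]
grip_width: 0.7
finger_force: 0.0
```

>>> arm_command(gripper=[0,0,0,0,0], dp=[[0,0,0],[0,0,0],[0,0,0],[0,0,0],[0,0,0]], twist=[-1,-1,-1,-1,-0.85])

```text
time: 2.12
tool_pos: [189.7, -489.4, 226.6]
tcp_rot: [-3.142, -0.0, 1.668]
contact_force: [0.1, 0.3, 0.1]
grip_width: 0.2
finger_force: 0.0
```

```bash
cat > go.py <<'E'
import sys
from h import *
d=np.load("f.npz"); o=get_obs(); p=o["tool_pos"]; l=d["R"].T@(p[:2]-d["t"])
yc=np.arctan2(d["R"][1,0],d["R"][0,0])
print("t",round(o["time"],2),"local",l.round(1),"z",p[2].round(1),"rot",o["tcp_rot"].round(4),"yawerr deg",np.degrees(o["tcp_rot"][2]-yc).round(2),"F",o["contact_force"].round(1),"w",round(o["grip_width"],1))
if len(sys.argv)>3:
    T=np.array(list(map(float,sys.argv[1:4]))); R=Ro.from_euler("xyz",o["tcp_rot"]).as_matrix()
    g=np.r_[d["R"]@T[:2]+d["t"],T[2]]-p; print("tool units",(R.T@g/25).round(2))
E
python3 go.py -7 -75 226
```

```text
t 2.12 local [-465.9  457.1] z 226.6 rot [-3.1416e+00 -2.0000e-04  1.6683e+00] yawerr deg -4.83 F [0.1 0.3 0.1] w 0.2
tool units [20.08 19.67  0.03]
```

>>> arm_command(gripper=[0,0,0,0,0], dp=[[0,0,0],[0.76,0.88,0],[0.76,0.88,0],[0.76,0.88,0],[0.76,0.88,0]], twist=[-0.97,0,0,0,0])

```text
time: 2.75
tool_pos: [263.3, -398.2, 226.7]
tcp_rot: [3.142, -0.0, 1.75]
contact_force: [0.4, -0.6, 0.3]
grip_width: 0.4
finger_force: 0.0
```

>>> arm_command(gripper=[0,0,0,0,0], dp=[[0.76,0.88,0],[0.76,0.88,0],[0.76,0.88,0],[0.76,0.88,0],[0.76,0.88,0]], twist=[0,0,0,0,0])

```text
time: 3.38
tool_pos: [354.5, -285.1, 226.7]
tcp_rot: [3.142, 0.0, 1.75]
contact_force: [-0.6, 0.2, -0.0]
grip_width: 0.3
finger_force: 0.0
```

>>> arm_command(gripper=[0,0,0,0,0], dp=[[0.76,0.88,0],[0.76,0.88,0],[0.76,0.88,0],[0.76,0.88,0],[0.76,0.88,0]], twist=[0,0,0,0,0])

```text
time: 4.0
tool_pos: [445.8, -172.0, 226.7]
tcp_rot: [-3.142, 0.0, 1.75]
contact_force: [0.5, -0.1, 0.8]
grip_width: 0.4
finger_force: 0.0
```

>>> arm_command(gripper=[0,0,0,0,0], dp=[[0.76,0.88,0],[0.76,0.88,0],[0.76,0.88,0],[0.76,0.88,0],[0.76,0.88,0]], twist=[0,0,0,0,0])

```text
time: 4.62
tool_pos: [537.0, -58.8, 226.6]
tcp_rot: [-3.141, 0.0, 1.75]
contact_force: [0.0, -0.2, -0.3]
grip_width: 0.3
finger_force: 0.0
```

>>> arm_command(gripper=[0,0,0,0,0], dp=[[0.76,0.88,0],[0.76,0.88,0],[0.76,0.88,0],[0.76,0.88,0],[0.76,0.88,0]], twist=[0,0,0,0,0])

```text
time: 5.25
tool_pos: [628.3, 54.2, 226.4]
tcp_rot: [-3.141, 0.0, 1.75]
contact_force: [0.8, 0.2, 0.3]
grip_width: -0.0
finger_force: 0.0
```

```bash
python3 go.py -7 -75 124
```

```text
t 5.25 local [-10.5 -72.5] z 226.4 rot [-3.1412e+00  1.0000e-04  1.7504e+00] yawerr deg -0.12 F [0.8 0.2 0.3] w -0.0
tool units [0.14 0.1  4.1 ]
```

>>> arm_command(gripper=[0,0,0,0,0], dp=[[0.3,0.1,1],[0,0,1],[0,0,0.9],[0,0,0.7],[0,0,0.45]], twist=[0,0,0,0,0])

```text
time: 5.88
tool_pos: [628.6, 61.3, 124.3]
tcp_rot: [-3.14, -0.0, 1.75]
contact_force: [-0.8, -0.1, -0.2]
grip_width: 0.6
finger_force: 0.0
```

```bash
python3 go.py -160 -75 123.5; python3 -c "
from h import *
save('side','pics/c4.png',(140,90,420,300))"
```

```text
t 5.88 local [ -3.6 -74. ] z 124.3 rot [-3.1402e+00 -2.0000e-04  1.7504e+00] yawerr deg -0.12 F [-0.8 -0.1 -0.2] w 0.6
tool units [-6.25  0.05  0.03]
```

View pics/c4.png

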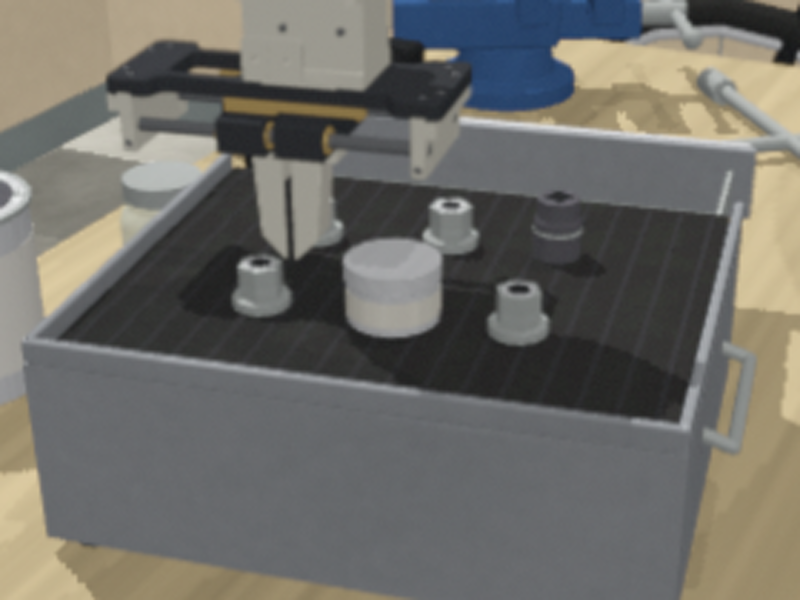

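The side crop shows the closed fingertips at (292,255), on the line between nut1 (260,298) and nut2 (316,232), close to the mat. Sweeping nut2.

>>> arm_command(gripper=[0,0,0,0,0], dp=[[-0.4,0,0],[-0.4,0,0],[-0.4,0,0],[-0.4,0,0],[-0.4,0,0]], twist=[0,0,0,0,0])

```text
time: 6.55
tool_pos: [638.4, 11.8, 126.3]
tcp_rot: [3.14, -0.0, 1.75]
contact_force: [-0.8, 3.6, 5.9]
grip_width: 0.3
finger_force: 3.0
```

>>> arm_command(gripper=[0,0,0,0,0], dp=[[-0.4,0,0],[-0.4,0,0],[-0.4,0,0],[-0.4,0,0],[-0.4,0,0]], twist=[0,0,0,0,0])

```text
time: 7.18
tool_pos: [647.2, -37.2, 126.3]
tcp_rot: [3.14, -0.0, 1.751]
contact_force: [-0.2, 4.0, 5.8]
grip_width: 0.4
finger_force: 3.1
```

>>> arm_command(gripper=[0,0,0,0,0], dp=[[-0.4,0,0],[-0.4,0,0],[-0.4,0,0],[-0.4,0,0],[0,0,0]], twist=[0,0,0,0,0])

```text
time: 7.8
tool_pos: [653.8, -77.6, 124.8]
tcp_rot: [-3.141, -0.0, 1.749]
contact_force: [0.6, 0.6, -0.1]
grip_width: 0.3
finger_force: 0.0
```

```bash
python3 go.py -160 -75 123.5; python3 -c "
from h import *
save('side','pics/c5.png',(140,60,440,285)); save('top','pics/c5t.png')"
```

```text
t 7.8 local [-144.8  -73.7] z 124.8 rot [-3.1406 -0.      1.7491] yawerr deg -0.2 F [ 0.6  0.6 -0.1] w 0.3
tool units [-0.61  0.06  0.05]
```

View pics/c5t.png

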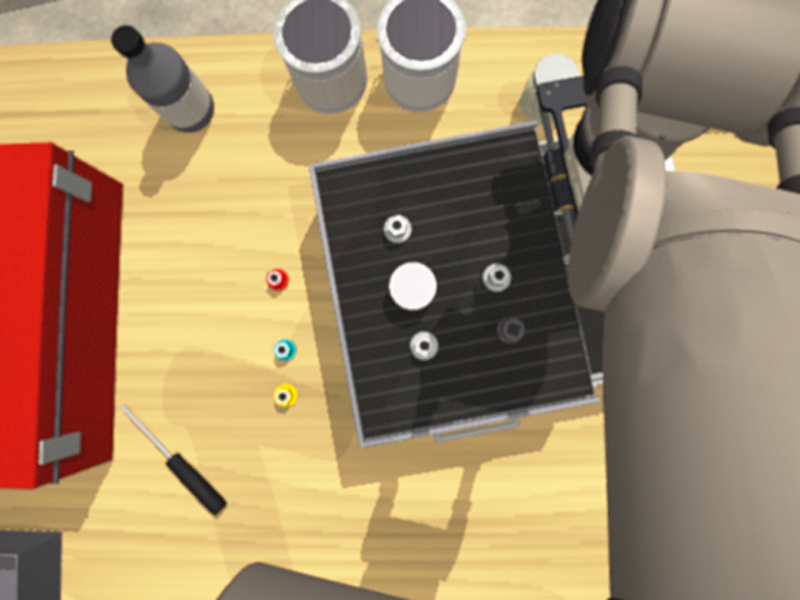

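Nut2 has gone over the edge: the mat in the top picture now shows only three nuts, at (398,228), (497,277) and (424,346), and the contact force has dropped away. Next is nut3.

>>> arm_command(gripper=[0,0,0,0,0], dp=[[0,0,-1],[0,0,-1],[0.84,-0.53,0],[0.84,-0.53,0],[0.84,-0.53,0]], twist=[0,0,0,0,0])

```text
time: 8.52
tool_pos: [602.9, -20.6, 175.4]
tcp_rot: [-3.141, -0.0, 1.751]
contact_force: [-0.7, -0.2, -0.4]
grip_width: 0.3
finger_force: 0.0
```

>>> arm_command(gripper=[0,0,0,0,0], dp=[[0.84,-0.53,0],[0.84,-0.53,0],[0.84,-0.53,0],[0,0,0],[0,0,0]], twist=[0,0,0,0,0])

```text
time: 9.15
tool_pos: [553.8, 33.1, 175.6]
tcp_rot: [3.141, 0.001, 1.751]
contact_force: [0.8, 0.5, 0.1]
grip_width: 0.3
finger_force: 0.0
```

```bash
python3 go.py -19 6 123.8
```

```text
t 9.15 local [-17.8   4.7] z 175.6 rot [3.1409e+00 5.0000e-04 1.7508e+00] yawerr deg -0.1 F [0.8 0.5 0.1] w 0.3
tool units [-0.05 -0.05  2.07]
```

>>> arm_command(gripper=[0,0,0,0,0], dp=[[0,-0.05,1],[0,0,1],[0,0,0.07],[-0.38,0,0],[-0.38,0,0]], twist=[0,0,0,0,0])

```text
time: 9.78
tool_pos: [556.4, 13.4, 124.8]
tcp_rot: [3.14, 0.001, 1.75]
contact_force: [-0.1, -0.1, -0.3]
grip_width: 0.6
finger_force: 0.1
```

>>> arm_command(gripper=[0,0,0,0,0], dp=[[-0.38,0,0],[-0.38,0,0],[-0.38,0,0],[-0.38,0,0],[-0.38,0,0]], twist=[0,0,0,0,0])

```text
time: 10.4
tool_pos: [564.0, -32.9, 123.7]
tcp_rot: [-3.142, 0.0, 1.75]
contact_force: [-0.2, 0.7, 0.9]
grip_width: 0.2
finger_force: 0.6
```

>>> arm_command(gripper=[0,0,0,0,0], dp=[[-0.38,0,0],[-0.38,0,0],[-0.38,0,0],[-0.38,0,0],[-0.38,0,0]], twist=[0,0,0,0,0])

```text
time: 11.02
tool_pos: [572.5, -79.9, 123.6]
tcp_rot: [-3.141, 0.0, 1.75]
contact_force: [0.5, -0.1, -0.1]
grip_width: 0.4
finger_force: 0.0
```

>>> arm_command(gripper=[0,0,0,0,0], dp=[[-0.38,0,0],[-0.38,0,0],[-0.3,0,0],[0,0,-1],[0,0,-1]], twist=[0,0,0,0,0])

```text
time: 11.65
tool_pos: [577.0, -105.5, 174.1]
tcp_rot: [-3.141, -0.0, 1.75]
contact_force: [-0.3, -1.4, -0.1]
grip_width: -0.0
finger_force: 0.0
```

```bash
python3 go.py 86 -74 175
```

```text
t 11.65 local [-158.3    6.9] z 174.1 rot [-3.1408e+00 -3.0000e-04  1.7501e+00] yawerr deg -0.14 F [-0.3 -1.4 -0.1] w -0.0
tool units [ 9.78  3.21 -0.04]
```

>>> arm_command(gripper=[0,0,0,0,0], dp=[[0.9,0.4,0],[0.98,0.4,0],[0.98,0.4,0],[0.98,0.4,0],[0.98,0.4,0]], twist=[0,0,0,0,0])

```text
time: 12.28
tool_pos: [604.9, 23.0, 173.7]
tcp_rot: [-3.142, 0.0, 1.75]
contact_force: [0.2, 0.1, -0.5]
grip_width: 0.8
finger_force: 0.0
```

>>> arm_command(gripper=[0,0,0,0,0], dp=[[0.98,0.4,0],[0.98,0.4,0],[0.98,0.4,0],[0.98,0,0],[0.98,0,0]], twist=[0,0,0,0,0])

```text
time: 12.9
tool_pos: [612.4, 148.9, 173.5]
tcp_rot: [-3.141, 0.0, 1.75]
contact_force: [-0.3, -0.6, 0.5]
grip_width: 0.3
finger_force: 0.0
```

```bash
python3 go.py 86 -74 123.6; python3 -c "
from h import *
save('top','pics/c6.png',(210,75,510,300))"
```

```text
t 12.9 local [ 85.5 -73.9] z 173.5 rot [-3.1413e+00  1.0000e-04  1.7504e+00] yawerr deg -0.12 F [-0.3 -0.6  0.5] w 0.3
tool units [0.02 0.01 2.  ]
```

View pics/c6.png

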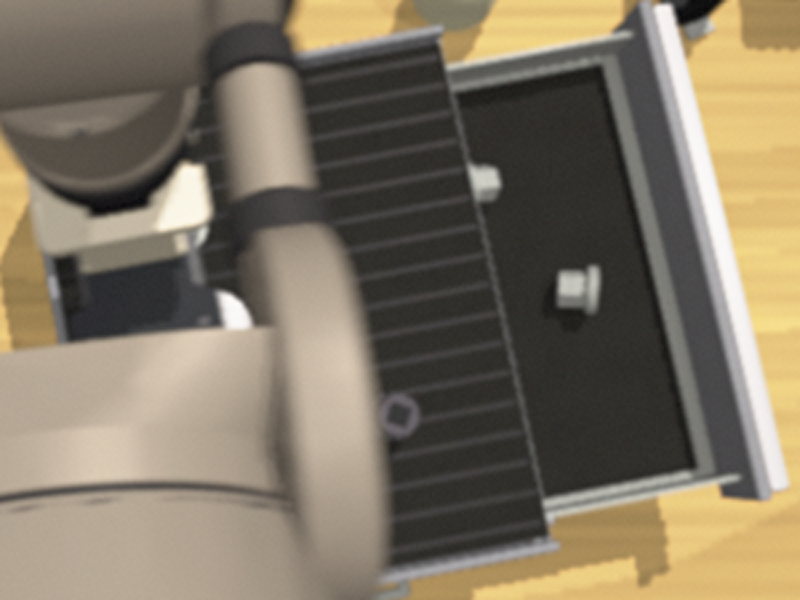

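The crop shows nut2 at (487,182) and nut3 at (578,288) lying in the drawer, with the socket undisturbed at (398,412). Next is nut1, a bit faster at the edge so it lands clear of nut2.

>>> arm_command(gripper=[0,0,0,0,0], dp=[[0,0,1],[0,0,0.9],[0,0,0.1],[-0.4,0,0],[-0.4,0,0]], twist=[0,0,0,0,0])

```text
time: 13.58
tool_pos: [616.8, 127.6, 124.9]
tcp_rot: [3.14, 0.0, 1.75]
contact_force: [-0.4, -0.2, 0.4]
grip_width: 0.6
finger_force: 0.2
```

>>> arm_command(gripper=[0,0,0,0,0], dp=[[-0.5,0,0],[-0.5,0,0],[-0.5,0,0],[-0.5,0,0],[-0.5,0,0]], twist=[0,0,0,0,0])

```text
time: 14.2
tool_pos: [627.3, 66.2, 123.7]
tcp_rot: [-3.142, 0.0, 1.75]
contact_force: [-0.4, 1.6, 0.6]
grip_width: 0.1
finger_force: 0.6
```

>>> arm_command(gripper=[0,0,0,0,0], dp=[[-0.6,0,0],[-0.6,0,0],[-0.6,0,0],[-0.6,0,0],[-0.6,0,0]], twist=[0,0,0,0,0])

```text
time: 14.82
tool_pos: [640.7, -7.8, 123.7]
tcp_rot: [-3.142, 0.0, 1.75]
contact_force: [-0.3, 1.4, 0.4]
grip_width: 0.4
finger_force: 0.6
```

>>> arm_command(gripper=[0,0,0,0,0], dp=[[-0.7,0,0],[-0.7,0,0],[-0.7,0,0],[-0.7,0,0],[-0.6,0,0]], twist=[0,0,0,0,0])

```text
time: 15.45
tool_pos: [655.9, -91.8, 123.6]
tcp_rot: [-3.141, 0.0, 1.75]
contact_force: [-0.1, 0.1, -0.3]
grip_width: 0.5
finger_force: 0.0
```

>>> arm_command(gripper=[0,0,0,0,0], dp=[[0,0,-1],[0,0,-1],[0,0,0],[0,0,0],[0,0,0]], twist=[0,0,0,0,0])

```text
time: 16.08
tool_pos: [655.1, -90.3, 172.2]
tcp_rot: [-3.139, -0.001, 1.75]
contact_force: [-0.9, 0.7, -0.4]
grip_width: 0.5
finger_force: 0.0
```

```bash
python3 go.py 45 33 174
```

```text
t 16.07 local [-157.5  -72.7] z 172.2 rot [-3.1393e+00 -9.0000e-04  1.7504e+00] yawerr deg -0.12 F [-0.9  0.7 -0.4] w 0.5
tool units [ 8.09 -4.24 -0.05]
```

>>> arm_command(gripper=[0,0,0,0,0], dp=[[0.5,-0.2,-0.6],[0.95,-0.66,0],[0.95,-0.66,0],[0.95,-0.66,0],[0.95,-0.66,0]], twist=[0,0,0,0,0])

```text
time: 16.7
tool_pos: [565.7, 4.1, 189.6]
tcp_rot: [3.141, 0.0, 1.751]
contact_force: [-0.4, 0.1, -0.9]
grip_width: 0.7
finger_force: 0.0
```

>>> arm_command(gripper=[0,0,0,0,0], dp=[[0.95,-0.66,0],[0.95,-0.66,0],[0.95,-0.66,0],[0.95,-0.66,0],[0.95,-0.66,0]], twist=[0,0,0,0,0])

```text
time: 17.32
tool_pos: [463.2, 106.0, 189.5]
tcp_rot: [3.141, -0.0, 1.751]
contact_force: [0.3, -0.4, -0.4]
grip_width: 0.5
finger_force: 0.0
```

>>> arm_command(gripper=[0,0,0,0,0], dp=[[0.3,-0.2,0],[0,0,0],[0,0,0],[0,0,0],[0,0,0]], twist=[-1,-1,-1,-1,-1])

```text
time: 17.95
tool_pos: [457.6, 111.9, 189.5]
tcp_rot: [3.141, 0.0, 2.19]
contact_force: [1.4, -0.1, -0.1]
grip_width: 0.6
finger_force: 0.0
```

>>> arm_command(gripper=[0,0,0,0,0], dp=[[0,0,0],[0,0,0],[0,0,0],[0,0,0],[0,0,0]], twist=[-1,0,0,0,0])

```text
time: 18.58
tool_pos: [458.0, 111.3, 188.7]
tcp_rot: [-3.142, 0.0, 2.273]
contact_force: [-0.2, -0.9, -0.6]
grip_width: 0.7
finger_force: 0.0
```

```bash
python3 go.py 76.3 86.4 123.7
```

```text
t 18.57 local [76.4 84.7] z 188.7 rot [-3.1416  0.      2.2735] yawerr deg 29.85 F [-0.2 -0.9 -0.6] w 0.7
tool units [ 0.03 -0.06  2.6 ]
```

>>> arm_command(gripper=[0,0,0,0,0], dp=[[0,-0.06,1],[0,0,1],[0,0,0.5],[0,0,0.1],[-0.3,0,0]], twist=[0,0,0,0,0])

```text
time: 19.2
tool_pos: [462.0, 104.7, 124.2]
tcp_rot: [3.141, 0.0, 2.275]
contact_force: [-0.3, -0.6, -0.3]
grip_width: 0.3
finger_force: 0.2
```

>>> arm_command(gripper=[0,0,0,0,0], dp=[[-0.4,0,0],[-0.4,0,0],[-0.4,0,0],[-0.4,0,0],[-0.4,0,0]], twist=[0,0,0,0,0])

```text
time: 19.82
tool_pos: [494.5, 65.9, 123.7]
tcp_rot: [3.142, 0.0, 2.274]
contact_force: [-2.3, 1.5, 1.5]
grip_width: 0.5
finger_force: 0.6
```

>>> arm_command(gripper=[0,0,0,0,0], dp=[[-0.4,0,0],[-0.4,0,0],[-0.4,0,0],[-0.4,0,0],[-0.4,0,0]], twist=[0,0,0,0,0])

```text
time: 20.45
tool_pos: [526.8, 27.8, 123.7]
tcp_rot: [-3.142, 0.0, 2.274]
contact_force: [-0.9, 0.7, 1.6]
grip_width: 0.7
finger_force: 0.6
```

>>> arm_command(gripper=[0,0,0,0,0], dp=[[-0.4,0,0],[-0.4,0,0],[-0.4,0,0],[-0.4,0,0],[-0.4,0,0]], twist=[0,0,0,0,0])

```text
time: 21.08
tool_pos: [559.2, -10.3, 123.7]
tcp_rot: [-3.142, 0.0, 2.274]
contact_force: [-0.8, 0.1, 1.2]
grip_width: 0.2
finger_force: 0.6
```

```bash
python3 go.py -155 -48 123.7
```

```text
t 21.07 local [-61.5   7.2] z 123.7 rot [-3.1416e+00  1.0000e-04  2.2739e+00] yawerr deg 29.87 F [-0.8  0.1  1.2] w 0.2
tool units [-4.34  0.05  0.  ]
```

Still pushing the nut, and now past the socket and tin.

>>> arm_command(gripper=[0,0,0,0,0], dp=[[-0.45,0,0],[-0.45,0,0],[-0.45,0,0],[-0.45,0,0],[-0.45,0,0]], twist=[0,0,0,0,0])

```text
time: 21.7
tool_pos: [595.6, -53.3, 123.7]
tcp_rot: [-3.142, 0.0, 2.274]
contact_force: [-0.6, 1.5, 0.9]
grip_width: 0.4
finger_force: 0.5
```

>>> arm_command(gripper=[0,0,0,0,0], dp=[[-0.45,0,0],[-0.45,0,0],[-0.45,0,0],[-0.45,0,0],[-0.3,0,0]], twist=[0,0,0,0,0])

```text
time: 22.32
tool_pos: [629.5, -93.4, 123.6]
tcp_rot: [-3.142, 0.0, 2.274]
contact_force: [0.5, 1.0, 0.6]
grip_width: 0.6
finger_force: 0.0
```

>>> arm_command(gripper=[0,0,0,0,0], dp=[[0,0,-1],[0,0,-1],[0,0,-1],[0,0,0],[0,0,0]], twist=[1,1,1,1,1])

```text
time: 22.95
tool_pos: [629.3, -92.9, 199.2]
tcp_rot: [3.141, 0.0, 1.835]
contact_force: [-0.0, -0.6, 0.2]
grip_width: 0.2
finger_force: 0.0
```

```bash
python3 go.py -345 -60 195
```

```text
t 22.95 local [-155.3  -46.8] z 199.2 rot [3.1409e+00 4.0000e-04 1.8349e+00] yawerr deg 4.72 F [-0.  -0.6  0.2] w 0.2
tool units [-7.6  -0.1   0.17]
```

>>> arm_command(gripper=[0,0,0,0,0], dp=[[0,0,0],[-0.85,-0.2,0],[-0.85,-0.2,0],[-0.85,-0.2,0],[-0.85,-0.2,0]], twist=[0.95,0,0,0,0])

```text
time: 23.58
tool_pos: [624.7, -182.2, 198.7]
tcp_rot: [-3.142, 0.0, 1.754]
contact_force: [0.7, 0.7, 0.4]
grip_width: 0.1
finger_force: 0.0
```

>>> arm_command(gripper=[0,0,0,0,0], dp=[[-0.85,-0.2,0],[-0.85,-0.2,0],[-0.85,-0.2,0],[-0.85,-0.2,0],[-0.85,-0.2,0]], twist=[0,0,0,0,0])

```text
time: 24.2
tool_pos: [619.7, -290.5, 198.7]
tcp_rot: [-3.142, 0.0, 1.755]
contact_force: [0.0, 0.5, -0.3]
grip_width: 0.3
finger_force: 0.0
```

```bash
python3 go.py -345 0 96; python3 -c "
from h import *
import cv2
a=capture('top')[75:300,210:510,::-1];b=capture('side')[90:300,140:440,::-1]
cv2.imwrite('pics/c7.png',cv2.resize(np.vstack([a,b]),None,fx=1.37,fy=1.37,interpolation=cv2.INTER_CUBIC))"
```

```text
t 24.2 local [-348.    -1.7] z 198.7 rot [-3.1416e+00  1.0000e-04  1.7547e+00] yawerr deg 0.13 F [ 0.   0.5 -0.3] w 0.3
tool units [ 0.12 -0.07  4.11]
```

View pics/c7.png

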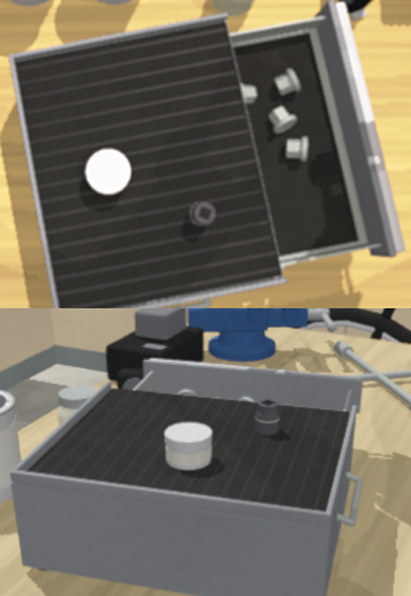

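The combined picture shows four nuts low in the drawer, in the top crop at (249,93), (288,81), (284,119) and (297,148). The tin at (108,172) and socket at (203,212) have not moved. I'll lower the fingers in front of the pull and push.

>>> arm_command(gripper=[0,0,0,0,0], dp=[[0,0,1],[0,0,1],[0,0,1],[0,0,0.8],[0,0,0.3]], twist=[0,0,0,0,0])

```text
time: 24.92
tool_pos: [619.4, -288.1, 94.9]
tcp_rot: [-3.14, -0.002, 1.755]
contact_force: [-1.1, -0.8, 0.8]
grip_width: 0.4
finger_force: 0.0
```

>>> arm_command(gripper=[0,0,0,0,0], dp=[[0.3,0,0],[0.3,0,0],[0.3,0,0],[0.3,0,0],[0.3,0,0]], twist=[0,0,0,0,0])

```text
time: 25.55
tool_pos: [612.9, -251.6, 96.5]
tcp_rot: [3.141, 0.0, 1.755]
contact_force: [0.7, -0.1, -0.3]
grip_width: 0.2
finger_force: 0.0
```

>>> arm_command(gripper=[0,0,0,0,0], dp=[[0.3,0,0],[0.3,0,0],[0.3,0,0],[0.3,0,0],[0.3,0,0]], twist=[0,0,0,0,0])

```text
time: 26.18
tool_pos: [606.1, -214.9, 96.4]
tcp_rot: [3.141, 0.0, 1.755]
contact_force: [0.8, -2.7, 0.6]
grip_width: 0.6
finger_force: 1.5
```

```bash
python3 go.py -176 0 96
```

```text
t 26.18 local [-271.2   -2. ] z 96.4 rot [3.1412e+00 4.0000e-04 1.7547e+00] yawerr deg 0.12 F [ 0.8 -2.7  0.6] w 0.6
tool units [ 3.81 -0.07  0.01]
```

>>> arm_command(gripper=[0,0,0,0,0], dp=[[0.35,0,0],[0.35,0,0],[0.35,0,0],[0.35,0,0],[0.35,0,0]], twist=[0,0,0,0,0])

```text
time: 26.8
tool_pos: [598.1, -171.7, 96.3]
tcp_rot: [3.141, 0.0, 1.755]
contact_force: [1.7, -2.8, 0.9]
grip_width: 0.5
finger_force: 1.6
```

>>> arm_command(gripper=[0,0,0,0,0], dp=[[0.35,0,0],[0.35,0,0],[0.3,0,0],[0.25,0,0],[0.2,0,0]], twist=[0,0,0,0,0])

```text
time: 27.42
tool_pos: [591.4, -136.2, 96.2]
tcp_rot: [-3.142, 0.0, 1.755]
contact_force: [2.1, -2.5, 1.4]
grip_width: 0.5
finger_force: 1.4
```

>>> arm_command(gripper=[0,0,0,0,0], dp=[[0.1,0,0],[0.1,0,0],[0.1,0,0],[0.05,0,0],[0.05,0,0]], twist=[0,0,0,0,0])

```text
time: 28.05
tool_pos: [589.5, -126.8, 96.1]
tcp_rot: [-3.141, 0.0, 1.755]
contact_force: [1.0, -3.5, 0.2]
grip_width: 0.4
finger_force: 1.3
```

```bash
python3 go.py -176 0 96
```

```text
t 28.05 local [-181.5   -1.6] z 96.1 rot [-3.1414e+00  1.0000e-04  1.7547e+00] yawerr deg 0.12 F [ 1.  -3.5  0.2] w 0.4
tool units [ 0.22 -0.06  0.01]
```

Not at the stop yet, so I'll creep forward in small steps.

>>> arm_command(gripper=[0,0,0,0,0], dp=[[0.06,0,0],[0.06,0,0],[0.06,0,0],[0.04,0,0],[0,0,0]], twist=[0,0,0,0,0])

```text
time: 28.68
tool_pos: [588.5, -121.2, 96.1]
tcp_rot: [-3.141, -0.0, 1.755]
contact_force: [1.1, -2.3, 0.3]
grip_width: 0.3
finger_force: 0.8
```

>>> arm_command(gripper=[0,0,0,0,0], dp=[[0.04,0,0],[0.04,0,0],[0.04,0,0],[0,0,0],[0,0,0]], twist=[0,0,0,0,0])

```text
time: 29.3
tool_pos: [588.0, -118.3, 96.1]
tcp_rot: [-3.141, -0.0, 1.755]
contact_force: [1.1, -1.3, 0.1]
grip_width: 0.3
finger_force: 0.7
```

>>> arm_command(gripper=[0,0,0,0,0], dp=[[0.05,0,0],[0.05,0,0],[0.05,0,0],[0,0,0],[0,0,0]], twist=[0,0,0,0,0])

```text
time: 29.92
tool_pos: [587.3, -114.5, 96.1]
tcp_rot: [-3.141, -0.0, 1.755]
contact_force: [1.2, -0.7, 0.2]
grip_width: 1.0
finger_force: 0.6
```

>>> arm_command(gripper=[0,0,0,0,0], dp=[[0.05,0,0],[0.05,0,0],[0,0,0],[0,0,0],[0,0,0]], twist=[0,0,0,0,0])

```text
time: 30.55
tool_pos: [587.2, -114.1, 96.2]
tcp_rot: [3.141, 0.003, 1.754]
contact_force: [1.4, -7.9, -2.3]
grip_width: 0.7
finger_force: 4.2
```

```bash
python3 go.py -172 0 96
```

```text
t 30.55 local [-168.6   -1.6] z 96.2 rot [3.1413e+00 2.8000e-03 1.7545e+00] yawerr deg 0.11 F [ 1.4 -7.9 -2.3] w 0.7
tool units [-0.14 -0.06  0.01]
```

The force has risen to 8 N with almost no motion, which looks like the stop. One more nudge, then back off.

>>> arm_command(gripper=[0,0,0,0,0], dp=[[0.06,0,0],[0.06,0,0],[0,0,0],[0,0,0],[0,0,0]], twist=[0,0,0,0,0])

```text
time: 31.18
tool_pos: [587.2, -114.0, 96.3]
tcp_rot: [3.141, 0.007, 1.754]
contact_force: [2.3, -17.5, -6.0]
grip_width: 0.6
finger_force: 9.3
```

>>> arm_command(gripper=[0,0,0,0,0], dp=[[-0.3,0,0],[-0.7,0,0],[-1,0,0],[-1,0,-1],[-1,0,-1]], twist=[0,0,0,0,0])

```text
time: 31.8
tool_pos: [604.7, -209.6, 146.6]
tcp_rot: [-3.141, -0.0, 1.754]
contact_force: [0.5, -1.0, 0.1]
grip_width: 0.5
finger_force: 0.0
```

>>> arm_command(gripper=[0,0,0,0,0], dp=[[-1,0,-1],[-1,0,-1],[-0.7,0,0],[0,0,0],[0,0,0]], twist=[0,0,0,0,0])

```text
time: 32.42
tool_pos: [616.4, -273.2, 194.4]
tcp_rot: [-3.139, -0.002, 1.755]
contact_force: [0.1, 0.8, -0.5]
grip_width: 0.4
finger_force: 0.0
```

```bash
python3 go.py; python3 -c "
from h import *
import cv2
a=capture('top')[75:300,210:510,::-1];b=capture('side')[90:300,140:440,::-1]
cv2.imwrite('pics/c8.png',cv2.resize(np.vstack([a,b]),None,fx=1.37,fy=1.37,interpolation=cv2.INTER_CUBIC))"
```

```text
t 32.42 local [-330.4   -1.5] z 194.4 rot [-3.1394e+00 -2.4000e-03  1.7550e+00] yawerr deg 0.14 F [ 0.1  0.8 -0.5] w 0.4
```

View pics/c8.png

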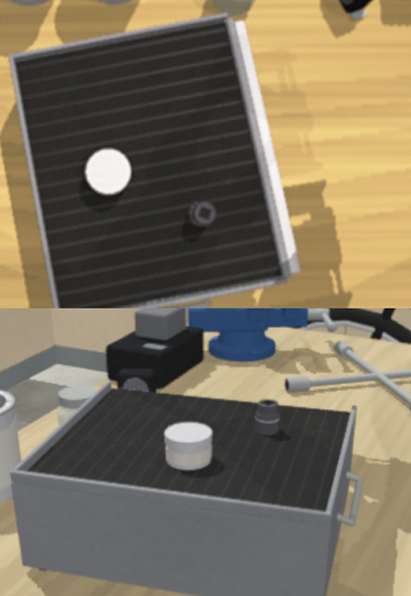

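The last picture shows the drawer shut: the pull strip runs along the front edge from (243,20) to (299,270), about 25 mm out, as given for a shut drawer. The tin (108,172) and socket (203,212) are unmoved, and the arm is clear.

```bash
python3 -c "
from plant import *
print(close_job())"
```

```text
the job is handed in; nothing more can be done
None
```

I swept all four wheel nuts over the front edge into the upper drawer, pushed the drawer shut to its stop, and left the socket and tin where they stood; the job was handed in at about 32.5 s on the robot's clock, no verdict was returned.

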